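Run a finger along the specimen-cap box and flip its lids shut

ROBOT

A 6-joint arm with a two-finger parallel gripper is mounted at the origin on the work surface. World frame = base frame: x ahead of the robot, y to its left, z up, the work surface at z = 0. Lengths are in m, angles in rad, forces in N, time in s.
With the tool pointing down it reaches from about 0.375 to 0.975 m from the base axis. Payload 3.8 kg.
Tool frame: the origin (TCP) lies midway between the tips of the shut fingers; the grasp point (between the pads) lies 19 mm behind it; z points along the fingers, y is the line along which they close (so a half turn about z gives the same grasp; the last joint's range is limited). The gripper opens to 85 mm and grips with 20 to 120 N. Pads are 22 mm wide; open, the fingers measure 114 mm over their backs; the gripper's body (76 mm by 85 mm) begins 54 mm behind the grasp point. The pads swing forward as they close: fully open they stand 13 mm farther back than shut.
Start: joints at [-1.311, 0.264, 1.604, -0, 1.274, -0.037], TCP at [0.197, -0.645, 0.231] pointing down, gripper open.
Joint ranges: [-2.63, 2.63], [-0.94, 2.18], [0.31, 2.57], [-1.31, 4.45], [0, 2.66], [-2.55, 2.55]. Speed limits (rad/s): [2.57, 2.57, 3.14, 3.14, 3.14, 3.14].

INTERFACE

Orientations are given as a rotation vector (axis times angle).
In Python, from workcell import * gives the robot as it stands. The module is installed in compiled form; this text tells all that it offers.
- The arm moves only by the tool apply_moves, never from a script. Its arguments are lists of equal length, an entry for each row: "fingers": the opening, from 0 (shut) to 1 (fully open); "travel": the shift along the tool's x, y, z normalised to -1 to 1, where 1 is 0.05 m, a list of three; "rotation": the turn, a rotation vector about the tool's x, y, z normalised to -1 to 1, where 1 is 6 degrees, a list of three. In form: {"fingers": [fingers, ...], "travel": [[dx, dy, dz], ...], "rotation": [[ax, ay, az], ...]}. A call has 1 to 12 rows; each row shifts and turns the commanded pose from where the row before left it, along the tool's axes as they then stand; what a row does not reach is not made up. A row lasts 1/10 s, in which the tool goes at most 50 mm and 8.59 degrees, less where a joint would pass 70% of its speed; a pose out of reach is approached as far as the arm can. A call with a number of a shift or a turn outside -1 to 1 is refused whole. A call with a gripper value outside its range is refused whole. The fingers move at their own pace and stop on an object; "newtons" is the grip in N (left out, the last holds). Time passes only in rows, so rows that do not move let the fingers close. It gives the time, the measured TCP pose, the force, the opening and the grip force at its end, in the units of the state.
- read_state(): the state, without advancing time (a new reading comes with each control period).
- read_camera(name): name is "scene" or "top" or "wrist"; returns a dict with "image" (400x640x3 uint8, red, green, blue), "fx", "fy", "cx", "cy" (pixels), "extrinsics" (4x4, takes a point from world to camera coordinates). Camera axes: x right, y down, z forward; pixel columns grow to the right and rows downward; lengths in m; the calibration is good to about 2 mm. A picture is of the moment at which its call begins. There is no depth.
- finish_job(): hands the job in; it is judged then, once.
Trained networks look in the newest picture that a camera, given by its name, has taken for a name from the list of things; names that differ only in an ending like _2 or _b are one class to them, and where a whole thing is asked for, a point or a joint stands for the part that bears it (a point fixed in the world has none). Each returns a list of dicts, best first, with "p" (0 to 1); they miss things now and then, are a little off and sometimes report something else, mostly with a low value. They report only what shows in the picture. A call takes as long as a camera call. They do not tell look-alikes from the thing itself.
- regions_of(camera, name): "mask" (400x640 bool, what is visible of it) and "bbox" ([left, top, width, height] in pixels, round what is visible of it).
- tip_of(camera, name): "location" ([column, row] in pixels: a listed point, or the origin of a listed thing).
The state is a dict: "time": time; "q": joint angles; "joint_vel": joint speeds; "joint_torque": joint torques, N m; "tool_pos": TCP position; "tcp_rot": TCP orientation; "wrist_force": force on the tool from outside, world axes, zero at the start; "torque": the same for the moment, N m; "width": opening from 0.0 (shut) to 1.0 (fully open); "grip_force": force on a finger pad.
Only numpy, scipy, OpenCV 4.12 (cv2) and the standard library are available. Lean on these libraries where they do the work, as an engineer would, in place of code of your own. Each camera call takes 0.05 s, during which the arm holds its last target. There are 200 camera calls.

TASK

The small white five-compartment box on the lab bench has been left with all its blue flip lids up. Starting at the end with the red dot, run your fingertips lightly along the row just above the box so that the lids tip over and close one after another, until all five lie shut. Do not press hard on the box, do not pick it up or push it out of its place, and leave the tube rack, the jar and the slide box alone.

Things in the scene. Friction and masses are not known exactly. Their poses are not given: they have to be found in the camera images.
- box: white plastic box, 230 long (x) by 44 wide (y) by 32 mm high, about 0.45 kg, loose on the bench. Origin: centre of its underside; z up. Its x axis runs along the row, from the solid end with the red dot (-x) to the other end (+x). Five blue lids, 30 long, 40 wide, 3 mm thick, hinged parallel to y, 33.5 mm above the bench; shut, they reach from the hinge towards +x, tops 35 mm above the bench
- red_dot (a point): centre of the red dot, 18 mm across, on top of the box's solid end, 33 mm above the bench, 103 mm from the box's middle; the row begins beside it
- row_end (a point): top of the free edge of the last lid (lid 5) when shut, on the box's centre line 101 mm from its middle, 35 mm above the bench
- rack: bystander: steel tube rack with four capped tubes in one piece, 200 (x) by 60 (y) by 98 mm high; origin at the centre of its underside
- jar: bystander: specimen jar with orange cap, 60 across, 85 mm high; origin at the centre of its underside
- slide_box: bystander: low grey slide box, 90 (x) by 140 (y) by 35 mm high; origin at the centre of its underside
- lid1 (a joint): angle of lid 1 from the red-dot end, hinge at x = -73 mm of the box: 0 shut flat, 1.57 upright, 1.95 at most (leaning 12 mm back towards the red dot, 64 mm above the bench); starts at 1.45 to 1.9. Light hinge: a fraction of a newton from the red-dot side tips it towards +x; near upright it stays put, below 1 rad it falls shut by itself
- lid2 (a joint): angle of lid 2 from the red-dot end, hinge at x = -37 mm of the box: 0 shut flat, 1.57 upright, 1.95 at most (leaning 12 mm back towards the red dot, 64 mm above the bench); starts at 1.45 to 1.9. Light hinge: a fraction of a newton from the red-dot side tips it towards +x; near upright it stays put, below 1 rad it falls shut by itself
- lid3 (a joint): angle of lid 3 from the red-dot end, hinge at x = -1 mm of the box: 0 shut flat, 1.57 upright, 1.95 at most (leaning 12 mm back towards the red dot, 64 mm above the bench); starts at 1.45 to 1.9. Light hinge: a fraction of a newton from the red-dot side tips it towards +x; near upright it stays put, below 1 rad it falls shut by itself
- lid4 (a joint): angle of lid 4 from the red-dot end, hinge at x = 35 mm of the box: 0 shut flat, 1.57 upright, 1.95 at most (leaning 12 mm back towards the red dot, 64 mm above the bench); starts at 1.45 to 1.9. Light hinge: a fraction of a newton from the red-dot side tips it towards +x; near upright it stays put, below 1 rad it falls shut by itself
- lid5 (a joint): angle of lid 5 from the red-dot end, hinge at x = 71 mm of the box: 0 shut flat, 1.57 upright, 1.95 at most (leaning 12 mm back towards the red dot, 64 mm above the bench); starts at 1.45 to 1.9. Light hinge: a fraction of a newton from the red-dot side tips it towards +x; near upright it stays put, below 1 rad it falls shut by itself
Not all that is in view belongs to the job. There is more than one size of the box; the one meant has the size given above.

How it is judged:
On the way, in this order (a step that is already met when the one before it is completed fails the run):
1. lid 1 (next to the red dot) is tipped down to less than 0.3 rad, before any other lid (value of joint lid1 below 0.3 rad).
2. lid 2 is tipped down to less than 0.3 rad, after the lids before it (value of joint lid2 below 0.3 rad).
3. lid 3 is tipped down to less than 0.3 rad, after the lids before it (value of joint lid3 below 0.3 rad).
4. lid 4 is tipped down to less than 0.3 rad, after the lids before it (value of joint lid4 below 0.3 rad).
5. lid 5 is tipped down to less than 0.3 rad, after the lids before it (value of joint lid5 below 0.3 rad).
At the end, for the whole second after the job is handed in: all five lids are shut (within 0.1 rad of flat), and the box stands flat and still on the bench within 25 mm of where it was (value of joint each of lid1, lid2, lid3, lid4, lid5 below 0.1 rad and height (world z) of box below 0.005 m and angle between box's own z axis and vertical below 0.05 rad and distance of box from where it was at the start of the episode below 0.025 m and linear speed of box below 0.01 m/s); the robot touches nothing.
It fails at once if the box is lifted (more than 10 mm) or tipped (more than 0.15 rad) (height (world z) of box above 0.01 m or angle between box's own z axis and vertical above 0.15 rad).
It fails at once if the box is pushed more than 25 mm from its place (distance of box from where it was at the start of the episode above 0.025 m).
It fails at once if the robot presses on the box or its lids, or squeezes them, with more than 15 N (contact force between any of the fingers, the arm and box above 15 N).
It fails at once if the rack, jar or slide box is moved more than 15 mm or tipped more than 0.2 rad (distance of any of rack, jar, slide_box from where it was at the start of the episode above 0.015 m or angle between any of rack, jar, slide_box's own z axis and vertical above 0.2 rad).
It also fails if it takes over 38 s, if anything falls off the work surface, if the arm or the gripper's body presses on something with over 40 N, if the wrist force passes 120 N, or if a joint passes its speed limit or range.

## Working session

There is one attempt and no reset: what is moved stays moved. The work goes in short steps, Python scripts to look and compute and a tool call to move; the robot and the scene stay as the last step left them, time stands still between calls to the robot, and variables do not carry over. Pictures are saved under pics/ and viewed, at most 10 in all, crops included, and the job is handed in when it is done.

Besides the shell and the picture viewer there is one more tool, called as name(argument=value, ...) on one line, values as JSON. apply_moves: Moves the arm, as the interface text tells. Scaled input: -1 to 1 covers 0.05 m each way for a shift and 6 degrees each way for a turn. Its arguments: {"type":"object","properties":{"fingers":{"type":"array","items":{"type":"number"}},"travel":{"type":"array","items":{"type":"array","items":{"type":"number"}}},"rotation":{"type":"array","items":{"type":"array","items":{"type":"number"}}},"newtons":{"type":"number"}},"required":["fingers","travel","rotation"]}

```bash
mkdir -p pics; cat > h.py <<'E'
from workcell import *
import numpy as np, cv2
def ray(c,px,z):
    E=np.array(c["extrinsics"]);R,t=E[:3,:3],E[:3,3]
    d=R.T@np.array([(px[0]-c["cx"])/c["fx"],(px[1]-c["cy"])/c["fy"],1]);o=-R.T@t
    return o+d*(z-o[2])/d[2]
def save(c,n): cv2.imwrite("pics/"+n,cv2.cvtColor(c["image"],cv2.COLOR_RGB2BGR))
E
python3 - <<'E'
from h import *
s=read_state();print(s["time"],s["tool_pos"],s["tcp_rot"],s["width"])
for n in("top","scene"):
    c=read_camera(n);save(c,n+"0.png")
    for k,z in(("red_dot",.033),("row_end",.035),("box",0),("rack",0),("jar",0),("slide_box",0)):
        for r in tip_of(n,k)[:3]: print(n,k,round(r["p"],2),np.round(r["location"],1),ray(c,r["location"],z).round(4))
    for r in regions_of(n,"box")[:3]: print(r["p"],r["bbox"])
E
```

```text
0.0 [ 0.19721291 -0.64477587  0.22994001] [-3.10483796e+00 -4.64137532e-01  3.82114615e-04] 0.9985274722891027
top red_dot 0.89 [318.1 187.9] [0.5903 0.0022 0.033 ]
top red_dot 0.64 [387.  246.9] [ 0.4214 -0.1986  0.033 ]
top red_dot 0.61 [254.5 196.1] [0.5631 0.189  0.033 ]
top row_end 0.85 [313.6 257.4] [0.3879 0.011  0.035 ]
top row_end 0.83 [417.3 338.7] [ 0.1716 -0.2797  0.035 ]
top row_end 0.74 [279.1 241.8] [0.4305 0.1114 0.035 ]
top box 0.97 [315.7 222.6] [0.4908 0.0084 0.    ]
top box 0.72 [269.8 224.4] [0.4832 0.1459 0.    ]
top box 0.64 [394.4 295.9] [ 0.2819 -0.2239  0.    ]
top jar 0.74 [193.2 228.8] [0.4662 0.3762 0.    ]
top slide_box 0.94 [295.3 137.8] [0.7532 0.0771 0.    ]
0.81 [370.4, 239.7, 52.5, 110.0]
0.66 [306.9, 181.8, 18.6, 80.0]
0.66 [256.9, 200.9, 29.8, 43.7]
scene red_dot 0.74 [295.3 161.4] [ 0.401 -0.187  0.033]
scene red_dot 0.68 [320.1 222.9] [0.5931 0.001  0.033 ]
scene red_dot 0.67 [390.2 235.5] [0.5523 0.1774 0.033 ]
scene row_end 0.85 [356.4 178. ] [0.3907 0.008  0.035 ]
scene row_end 0.84 [310.9 111.2] [ 0.1425 -0.279   0.035 ]
scene row_end 0.79 [385.9 202. ] [0.4455 0.1208 0.035 ]
scene box 0.85 [389.9 224.9] [ 0.487   0.1522 -0.    ]
scene box 0.81 [340.1 209.3] [0.4934 0.0083 0.    ]
scene box 0.61 [299.9 147.7] [ 0.2977 -0.2334  0.    ]
scene rack 0.68 [317.7 290.2] [0.7611 0.085  0.    ]
scene rack 0.67 [198.4 174.7] [ 0.5523 -0.437   0.    ]
scene rack 0.34 [473.8 251.5] [0.4781 0.3725 0.    ]
scene jar 0.68 [473.6 255.2] [0.4903 0.3754 0.    ]
scene slide_box 0.86 [319.7 292.7] [0.7652 0.0925 0.    ]
0.86 [281.6, 112.3, 37.6, 69.2]
0.62 [379.8, 200.2, 18.5, 47.7]
0.57 [311.1, 174.7, 52.6, 63.0]
```

View pics/top0.png

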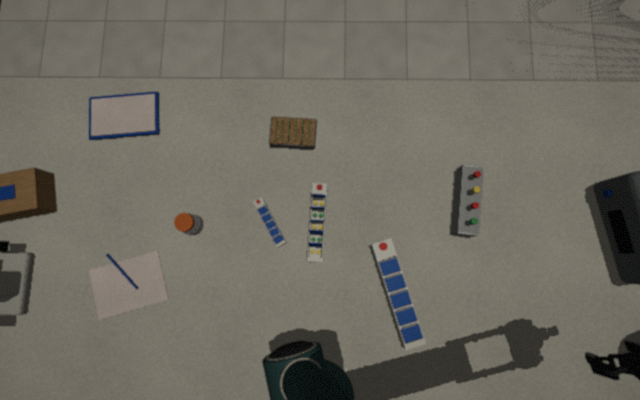

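View pics/scene0.png

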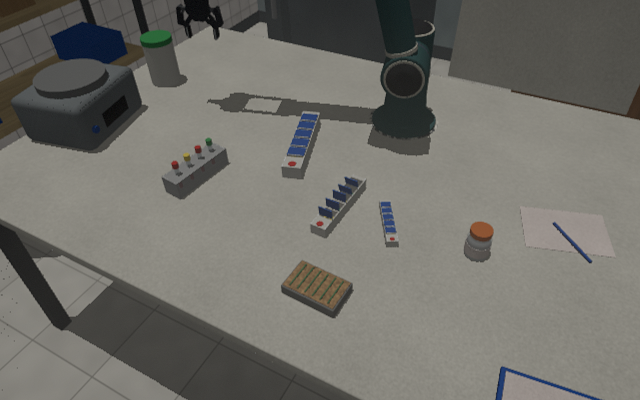

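The target is the middle box: dot at pixel (318,188) and row end at (314,257) in the top view, 203 mm apart, lids up. The others measure 263 and 155 mm and are shut. The row runs towards the robot. I'll move to a point above and behind the red dot with the fingers shut.

apply_moves(fingers=[0, 0, 0, 0, 0, 0, 0, 0, 0, 0], travel=[[0.58, -0.5, 0], [0.58, -0.5, 0], [0.58, -0.5, 0], [0.58, -0.5, 0], [0.58, -0.5, 0], [0.58, -0.5, 0], [0.58, -0.5, 0], [0.58, -0.5, 0], [0.58, -0.5, 0], [0.58, -0.5, 0]], rotation=[[0, 0, 0], [0, 0, 0], [0, 0, 0], [0, 0, 0], [0, 0, 0], [0, 0, 0], [0, 0, 0], [0, 0, 0], [0, 0, 0], [0, 0, 0]])

```text
time: 1.8
tool_pos: [0.4023, -0.3203, 0.2316]
tcp_rot: [3.107, 0.464, 0.001]
wrist_force: [0.9, -0.2, -0.5]
width: -0.001
grip_force: 0.0
```

apply_moves(fingers=[0, 0, 0, 0, 0, 0, 0, 0, 0, 0, 0], travel=[[0.58, -0.5, 0], [0.58, -0.5, 0], [0.58, -0.5, 0], [0.58, -0.5, 0], [0.58, -0.5, 0], [0.58, -0.5, 0], [0.58, -0.5, 0], [0.58, -0.5, 0], [0.58, -0.5, 0], [0.58, -0.5, 0], [0, 0, 0]], rotation=[[0, 0, 0], [0, 0, 0], [0, 0, 0], [0, 0, 0], [0, 0, 0], [0, 0, 0], [0, 0, 0], [0, 0, 0], [0, 0, 0], [0, 0, 0], [0, 0, 0]])

```text
time: 2.9
tool_pos: [0.6078, 0.0061, 0.2314]
tcp_rot: [-3.105, -0.47, -0.003]
wrist_force: [-0.0, -0.1, -0.6]
width: 0.002
grip_force: 0.0
```

apply_moves(fingers=[0, 0, 0, 0, 0], travel=[[0, 0, 0], [0, 0, 0], [0, 0, 0], [0, 0, 0], [0, 0, 0]], rotation=[[0, 0, 0.8], [0, 0, 0.8], [0, 0, 0.8], [0, 0, 0.8], [0, 0, 0]])

```text
time: 3.4
tool_pos: [0.6054, 0.0016, 0.2313]
tcp_rot: [3.141, -0.061, -0.0]
wrist_force: [0.4, 0.1, 0.8]
width: -0.002
grip_force: 0.0
```

```bash
cat > m.py <<'E'
from h import *
from scipy.spatial.transform import Rotation as Ro
s=read_state();print(s["time"],np.round(s["tool_pos"],4),s["width"],np.round(s["wrist_force"],2));R=Ro.from_rotvec(s["tcp_rot"]).as_matrix();print(R.round(3))
c=read_camera("wrist")
for k,z in(("red_dot",.033),("row_end",.035)):
    for r in tip_of("wrist",k)[:3]: print(k,round(r["p"],2),np.round(r["location"],1),ray(c,r["location"],z).round(4))
E
python3 m.py; python3 -c "
from h import *
save(read_camera('wrist'),'w1.png')"
```

```text
3.4 [0.6054 0.0016 0.2313] -0.0023362062470570887 [0.44 0.08 0.79]
[[ 0.999 -0.039 -0.   ]
 [-0.039 -0.999 -0.   ]
 [-0.     0.    -1.   ]]
red_dot 0.9 [309.9 179.9] [0.5941 0.0045 0.033 ]
red_dot 0.75 [177.5 219.1] [0.5496 0.1735 0.033 ]
red_dot 0.56 [455.2 295.4] [ 0.4217 -0.1894  0.033 ]
row_end 0.76 [316.4 321. ] [0.3876 0.0038 0.035 ]
row_end 0.68 [239.4 291.6] [0.4408 0.1073 0.035 ]
```

View pics/w1.png

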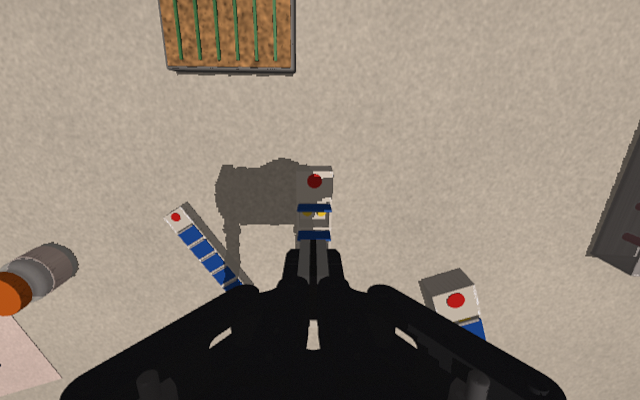

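The wrist view shows the dot at (314,181), with lids 1 and 2 upright below it at rows 207 and 236. The fingers line up with the row. Next I descend to about 44 mm.

apply_moves(fingers=[0, 0, 0, 0, 0, 0, 0, 0, 0], travel=[[0, 0, 0.5], [0, 0, 0.6], [0, 0, 0.6], [0, 0, 0.6], [0, 0, 0.6], [0, 0, 0.5], [0, 0, 0.2], [0, 0, 0.15], [0, 0, 0]], rotation=[[0, 0, 0], [0, 0, 0], [0, 0, 0], [0, 0, 0], [0, 0, 0], [0, 0, 0], [0, 0, 0], [0, 0, 0], [0, 0, 0]])

```text
time: 4.5
tool_pos: [0.6058, 0.0022, 0.0436]
tcp_rot: [-3.141, 0.06, 0.001]
wrist_force: [-1.2, -0.2, 0.5]
width: 0.003
grip_force: 0.0
```

```bash
python3 m.py; python3 -c "
from h import *
c=read_camera('scene');c['image']=cv2.resize(c['image'][130:260,240:440],None,fx=4,fy=4);save(c,'s1.png')"
```

```text
4.5 [0.6058 0.0022 0.0436] 0.0029559933007441137 [-1.22 -0.19  0.54]
[[ 0.999 -0.038 -0.001]
 [-0.038 -0.999  0.   ]
 [-0.001 -0.    -1.   ]]
red_dot 0.97 [ 52.6 321.6] [0.5558 0.1707 0.033 ]
```

View pics/s1.png

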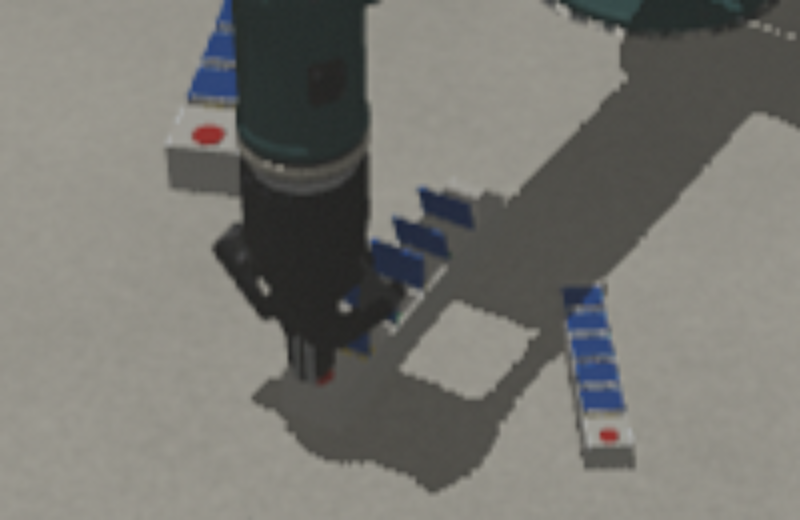

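Fingertips are over the solid end at (310,370), and all five lids are still up. I'll sweep lid 1 first, then check it.

apply_moves(fingers=[0, 0, 0, 0, 0, 0, 0, 0, 0], travel=[[-0.2, 0, 0], [-0.2, 0, 0], [-0.2, 0, 0], [-0.2, 0, 0], [-0.16, 0, 0], [-0.16, 0, 0], [0, 0, 0], [0, 0, 0], [0, 0, 0]], rotation=[[0, 0, 0], [0, 0, 0], [0, 0, 0], [0, 0, 0], [0, 0, 0], [0, 0, 0], [0, 0, 0], [0, 0, 0], [0, 0, 0]])

```text
time: 5.6
tool_pos: [0.5504, 0.0044, 0.044]
tcp_rot: [-3.141, 0.06, -0.001]
wrist_force: [1.1, 0.2, -0.3]
width: -0.001
grip_force: 0.0
```

```bash
python3 -c "
from h import *
c=read_camera('scene');c['image']=cv2.resize(c['image'][130:260,240:440],None,fx=4,fy=4);save(c,'s2.png')"
```

```text
(no output)
```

View pics/s2.png

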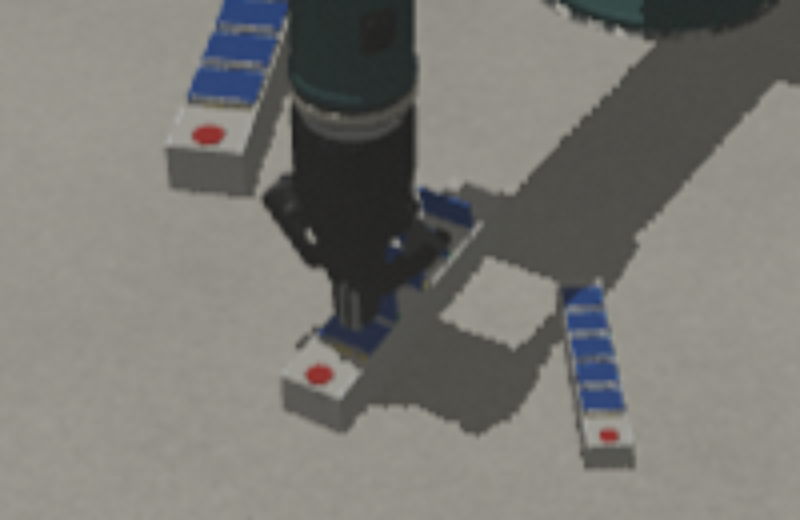

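Lid 1 lies flat under the fingertips at (350,335), and lid 2 is still up. I'll do lids 2 and 3 next, with a pause after each.

apply_moves(fingers=[0, 0, 0, 0, 0, 0, 0, 0, 0, 0, 0, 0], travel=[[-0.18, 0, 0], [-0.18, 0, 0], [-0.18, 0, 0], [-0.18, 0, 0], [0, 0, 0], [0, 0, 0], [-0.18, 0, 0], [-0.18, 0, 0], [-0.18, 0, 0], [-0.18, 0, 0], [0, 0, 0], [0, 0, 0]], rotation=[[0, 0, 0], [0, 0, 0], [0, 0, 0], [0, 0, 0], [0, 0, 0], [0, 0, 0], [0, 0, 0], [0, 0, 0], [0, 0, 0], [0, 0, 0], [0, 0, 0], [0, 0, 0]])

```text
time: 6.85
tool_pos: [0.4777, 0.0072, 0.0439]
tcp_rot: [3.141, -0.06, 0.001]
wrist_force: [1.1, 0.2, -0.5]
width: 0.003
grip_force: 0.0
```

```bash
python3 -c "
from h import *
c=read_camera('scene');c['image']=cv2.resize(c['image'][130:260,240:440],None,fx=4,fy=4);save(c,'s3.png')"
```

```text
(no output)
```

View pics/s3.png

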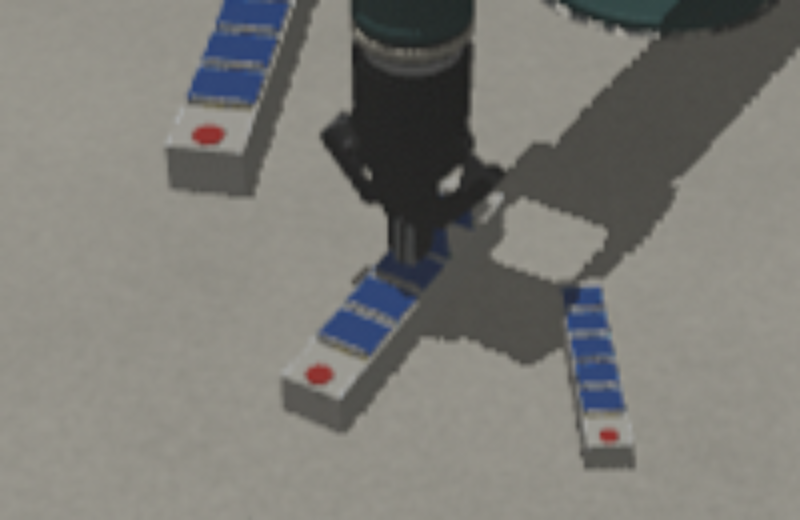

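Lids 1–3 are shut, lids 4 and 5 are still up, and the box hasn't moved (dot at (320,374)). I'll continue the sweep.

apply_moves(fingers=[0, 0, 0, 0, 0, 0, 0, 0, 0, 0, 0, 0], travel=[[-0.18, 0, 0], [-0.18, 0, 0], [-0.18, 0, 0], [-0.18, 0, 0], [0, 0, 0], [0, 0, 0], [-0.18, 0, 0], [-0.18, 0, 0], [-0.18, 0, 0], [-0.18, 0, 0], [0, 0, 0], [0, 0, 0]], rotation=[[0, 0, 0], [0, 0, 0], [0, 0, 0], [0, 0, 0], [0, 0, 0], [0, 0, 0], [0, 0, 0], [0, 0, 0], [0, 0, 0], [0, 0, 0], [0, 0, 0], [0, 0, 0]])

```text
time: 8.1
tool_pos: [0.4058, 0.01, 0.0439]
tcp_rot: [3.141, -0.06, 0.001]
wrist_force: [0.2, 0.5, 1.0]
width: -0.0
grip_force: 0.0
```

apply_moves(fingers=[0, 0, 0, 0, 0, 0, 0, 0], travel=[[0, 0, -0.3], [0, 0, -0.6], [0, 0, -0.6], [0, 0, -0.6], [0, -0.5, -0.5], [0, -0.8, 0], [0, -0.8, 0], [0, 0, 0]], rotation=[[0, 0, 0], [0, 0, 0], [0, 0, 0], [0, 0, 0], [0, 0, 0], [0, 0, 0], [0, 0, 0], [0, 0, 0]])

```text
time: 8.9
tool_pos: [0.4108, 0.1186, 0.1747]
tcp_rot: [-3.139, 0.053, -0.003]
wrist_force: [-0.0, 0.0, 0.3]
width: -0.001
grip_force: 0.0
```

```bash
python3 -c "
from h import *
c=read_camera('scene');c['image']=cv2.resize(c['image'][130:260,240:440],None,fx=4,fy=4);save(c,'s4.png')"
```

```text
(no output)
```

View pics/s4.png

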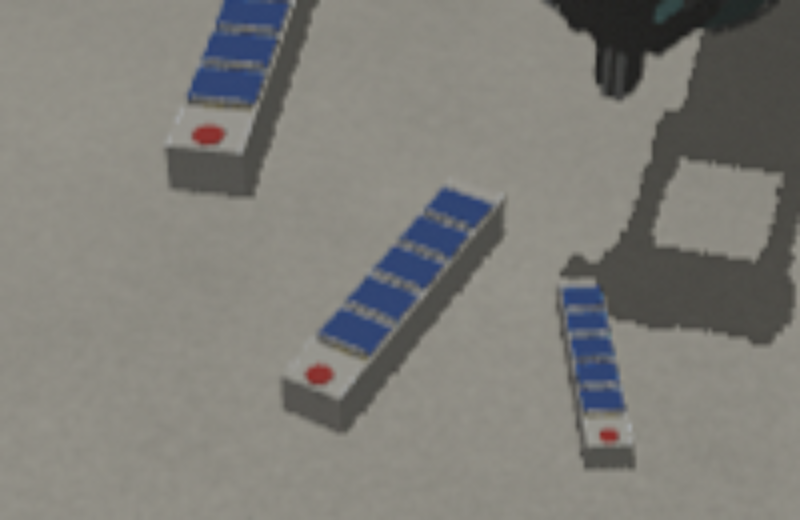

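All five lids are flat, from (365,332) to (465,205). The box is in place and the gripper is clear.

```bash
python3 -c "
from workcell import *
print(finish_job())"
```

```text
the job is handed in; nothing more can be done
None
```

All five lids on the 230 mm box are shut, closed in order from the red dot; the box stayed in place, the arm is clear, and the job is handed in at about 9 s, though the hand-in returned no verdict.

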